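# Tilt the solar panel one division with the worm knob

### The job

Raise the solar panel on its tilt stand by one division of the angle scale: its pointer now stands near the second line from the bottom (15 degrees); turn the worm knob on top of the gear housing until the pointer is on the third line (30 degrees), without overshooting. Do it with the knob only and keep off the panel; then let go and leave everything else on the bench where it stands.

Things in the scene. Friction and masses are not known exactly. Their poses are not given: they have to be found in the camera images.
- stand: Fixed tilt stand: aluminium base plate 300 (its x) by 150 (its y) by 12 mm. Origin: centre of the plate's underside, on the bench; z up. Its -x end, towards the robot, carries the grey gear housing (58 x 72 mm, top 147 mm up) below the knob. A shaft 115 mm up runs along its x with the panel. No part but the knob and its spindle is above 165 mm within 150 mm of the knob's axis.
- scale_line30 (a point): Outer end of the third line (30 degrees, the target) of the white upright arc at the stand's +x end. The arc faces +x; its four black lines at 0, 15, 30 and 45 degrees (0 lowest, level) run 81 to 115 mm out from the shaft on its +y side.
- knob_grip (a point): Point on the axis of the worm knob at the height to grip, 190 mm above the bench. Round black fluted knob, 40 mm across, 32 mm tall (172 to 204 mm up), axis vertical, grip it at any angle. Clockwise from above raises the panel, 10 degrees a turn (36 to 1); one and a half to two turns are needed, in several grasps. No stop in this range; it stays where it is left.
- knob: The same knob: origin at the centre of its underside, on its axis, turning with it. It has up to 1.2 rad of lost motion, the part left at the start unknown: while this is taken up it turns lightly (0.03 N m) and the panel stays still; then it turns stiffly (0.2 N m), so squeeze it firmly, 20 to 40 N. Turning back brings the lost motion back.
- tilt (a joint): Tilt of the panel and its brass pointer in rad: 0 is level, growing as the +y side of the panel rises; 0.262 is the second line, 0.524 the third line. Worm driven: it holds itself and moves only with the knob.
- pointer_tip (a point): Tip of the thin brass pointer, 86 mm out from the shaft on the panel's +y side, in front (+x) of the white arc; it turns with the panel.
- panel_centre (a point): Solar panel, dark with an aluminium rim, 150 (along the stand's x) by 116 by 10 mm, balanced on the shaft, tilting about the stand's x. This point: centre of its upper face. Not to be touched.
- beaker: Bystander: glass beaker, 68 mm wide, 85 mm high; origin at the centre of its underside.
- bottle: Bystander: white jar, 56 mm wide, 120 mm high; origin at the centre of its underside.
- tape: Bystander: grey roll of tape, 90 mm wide, 24 mm high, lying flat; origin at the centre of its underside.
- meter: Bystander: grey hand meter with a dial, 130 x 70 x 28 mm, lying; origin at the centre of its underside.
- weight: Bystander: brass weight, plain cylinder 36 mm wide, 30 mm high; origin at the centre of its underside.

How it is judged:
On the way:
1. the panel has been raised past half a division (value of joint tilt above 0.393 rad).
At the end, for the whole second after the job is handed in: the pointer is on the third line: the panel's tilt is 30 degrees to within 2 degrees (0.489 to 0.559 rad) and at rest (value of joint tilt between 0.489 and 0.559 rad and velocity of joint tilt between -0.03 and 0.03 rad/s); the robot touches nothing.
It fails at once if the panel is run more than 3 degrees past the third line (value of joint tilt above 0.576 rad).
It fails at once if the panel is touched by the robot (1 N or more) (contact force between any of the fingers, the arm and tilt above 1 N).
It fails at once if a bystander is moved by more than 25 mm (distance of any of beaker, bottle, tape, meter, weight from where it was at the start of the episode above 0.025 m).
It also fails if it takes over 70 s, if anything falls off the work surface, if the arm or the gripper's body presses on something with over 40 N, if the wrist force passes 120 N, or if a joint passes its speed limit or range.

### The arm

A 7-joint arm with a two-finger parallel gripper is mounted at the origin on the work surface. World frame = base frame: x ahead of the robot, y to its left, z up, the work surface at z = 0. Lengths are in m, angles in rad, forces in N, time in s.
With the tool pointing down it reaches from about 0.4 to 0.85 m from the base axis. Payload 6.9 kg.
Tool frame: the origin (TCP) lies midway between the tips of the shut fingers; the grasp point (between the pads) lies 19 mm behind it; z points along the fingers, y is the line along which they close (so a half turn about z gives the same grasp; the last joint's range is limited). The gripper opens to 85 mm and grips with 20 to 120 N. Pads are 22 mm wide; open, the fingers measure 114 mm over their backs; the gripper's body (76 mm by 85 mm) begins 54 mm behind the grasp point. The pads swing forward as they close: fully open they stand 13 mm farther back than shut.
Start: joints at [-1.113, 0.507, -0.238, 1.5, 0.126, 1.149, -0.155], TCP at [0.215, 0.587, 0.231] pointing down, gripper open.
Joint ranges: [-3.08, 3.08], [-0.24, 2.05], [-1.43, 1.35], [0, 2.5], [-1.52, 4.66], [0.17, 1.96], [-2.89, 2.89]. Speed limits (rad/s): [2.39, 2.39, 3.14, 3.14, 3.14, 3.14, 3.14].

### API

Orientations are given as a unit quaternion [w, x, y, z].
In Python, from workcell import get_state, snapshot, calibration, job_done gives the robot as it stands.
- The arm moves only by the tool carry_out, never from a script. Its argument "steps" is a list of rows, each an object of numbers: "x", "y", "z": the shift along the tool's x, y, z in mm; "rx", "ry", "rz": the turn, a rotation vector about the tool's x, y, z in degrees; "jaw": the closure, from -1 (fully open) to 1 (shut), so that 0 is half open. A call has 1 to 12 rows; each row shifts and turns the commanded pose from where the row before left it, along the tool's axes as they then stand; what a row does not reach is not made up. A row lasts 1/12 s, in which the tool goes at most 41.7 mm and 7.16 degrees, less where a joint would pass 70% of its speed; a pose out of reach is approached as far as the arm can. A call is refused whole if a number of a shift passes 41.7 or a number of a turn 7.16, either way. A call with a gripper value outside its range is refused whole. The fingers move at their own pace and stop on an object; "squeeze" is the grip in N (left out, the last holds). Time passes only in rows, so rows that do not move let the fingers close. It gives the time, the measured TCP pose, the force, the opening and the grip force at its end, in the units of the state.
- get_state(): the state, without advancing time (a new reading comes with each control period).
- snapshot(name): name is "scene" or "top" or "wrist"; returns the picture (480x640x3 uint8, blue, green, red); there is no depth.
- calibration(name): a dict with "fx", "fy", "cx", "cy" (pixels), "dist_coeffs" ([k1, k2, p1, p2, k3] as OpenCV has them; the pictures are not rectified), "position" and "attitude" of the camera in the world; the wrist camera has in their place "hand_eye" (4x4, takes a point from camera to tool coordinates, whose origin is the TCP and whose axes are the flange's). Camera axes: x right, y down, z forward; pixel columns grow to the right and rows downward; lengths in m; the calibration is good to about 2 mm. A picture is of the moment at which its call begins: read the wrist's pose just before it. calibration takes no time and is no camera call.
- job_done(): hands the job in; it is judged then, once.
The state is a dict: "time_s": time; "qpos": joint angles; "joint_vel": joint speeds; "joint_torque": joint torques, N m; "position": TCP position; "orientation": TCP orientation; "wrist_force": force on the tool from outside, world axes, zero at the start; "ft_torque": the same for the moment, N m; "width": opening from 0.0 (shut) to 1.0 (fully open); "grip_force": force on a finger pad.
Only numpy, scipy, OpenCV 4.12 (cv2) and the standard library are available. Lean on these libraries where they do the work, as an engineer would, in place of code of your own. Each camera call takes 0.05 s, during which the arm holds its last target. There are 200 camera calls.

## Working session

There is one attempt and no reset: what is moved stays moved. The work goes in short steps, Python scripts to look and compute and a tool call to move; the robot and the scene stay as the last step left them, time stands still between calls to the robot, and variables do not carry over. Pictures are saved under pics/ and viewed, at most 10 in all, crops included, and the job is handed in when it is done.

Besides the shell and the picture viewer there is one more tool, called after "Call:" by a JSON object that holds its "method" and its "body", one argument or row to a line. carry_out: Moves the arm, as the interface text tells. Its arguments: {"type":"object","properties":{"steps":{"type":"array"},"squeeze":{"type":"number"}},"required":["steps"]}

```bash
mkdir -p pics
cat > h.py <<'E'
import numpy as np, cv2
from workcell import *
from scipy.spatial.transform import Rotation as R
def cam(n):
    c=calibration(n); K=np.array([[c['fx'],0,c['cx']],[0,c['fy'],c['cy']],[0,0,1]]);return c,K,np.array(c['dist_coeffs'],float)
def rot(a):
    a=np.array(a,float)
    if a.shape==(3,3): return a
    return R.from_quat(a,scalar_first=True).as_matrix()
def pose(n,st=None):
    c,K,d=cam(n)
    if n=='wrist':
        T=np.array(c['hand_eye']);Rt=rot(st['orientation']);return np.array(st['position'])+Rt@T[:3,3],Rt@T[:3,:3]
    return np.array(c['position']),rot(c['attitude'])
def ray(n,uv,st=None):
    c,K,d=cam(n);p=cv2.undistortPoints(np.array(uv,float).reshape(-1,1,2),K,d).reshape(-1,2)
    o,M=pose(n,st);v=np.c_[p,np.ones(len(p))]@M.T;return o,v
def onz(n,uv,z,st=None):
    o,v=ray(n,uv,st);return o+v*((z-o[2])/v[:,2])[:,None]
def proj(n,P,st=None):
    c,K,d=cam(n);o,M=pose(n,st);q=(np.array(P,float).reshape(-1,3)-o)@M
    return cv2.projectPoints(q,np.zeros(3),np.zeros(3),K,d)[0].reshape(-1,2)
E
python3 - <<'E'
from h import *
print(calibration('top'),calibration('scene'),calibration('wrist'));print(get_state())
for n in('top','scene'): cv2.imwrite(f'pics/{n}0.png',snapshot(n))
E
```

```text
{'fx': 616.8225918158339, 'fy': 616.8225918158339, 'cx': 319.92329467697255, 'cy': 240.47792367248118, 'dist_coeffs': array([-0.16377185,  0.        ,  0.        ,  0.        ,  0.        ]), 'position': array([0.41929142, 0.05660841, 1.13481023]), 'attitude': array([-0.05050219,  0.7079317 , -0.70209382,  0.05784901])} {'fx': 615.4140982369759, 'fy': 615.4140982369759, 'cx': 318.57407157625585, 'cy': 243.85910120015825, 'dist_coeffs': array([0.02279662, 0.        , 0.        , 0.        , 0.        ]), 'position': array([1.21529438, 0.17624036, 0.93120125]), 'attitude': array([-0.20948334,  0.60338423,  0.7226137 , -0.26433623])} {'fx': 376.4446433038456, 'fy': 376.4446433038456, 'cx': 314.4457704674595, 'cy': 239.61053320921403, 'dist_coeffs': array([-0.00554437,  0.        ,  0.        ,  0.        ,  0.        ]), 'hand_eye': array([[-7.75388605e-04, -9.55927321e-01, -2.93602376e-01,
         7.62953359e-02],
       [ 9.99999562e-01, -8.94967706e-04,  2.72939945e-04,
         3.09191476e-06],
       [-5.23675396e-04, -2.93602036e-01,  9.55927597e-01,
        -1.42004027e-01],
       [ 0.00000000e+00,  0.00000000e+00,  0.00000000e+00,
         1.00000000e+00]])}
{'time_s': 0.0, 'qpos': array([-1.11349334,  0.50835695, -0.23753573,  1.50115755,  0.12571802,
        1.14888455, -0.15479187]), 'joint_vel': array([ 2.16438164e-04,  3.56010873e-05,  1.05295698e-03,  3.69807271e-04,
       -7.05813868e-04, -1.12079719e-03,  1.30939108e-03]), 'joint_torque': array([ 9.85219049e-04, -6.20593071e+01, -2.18644336e+00, -2.49634695e+01,
        1.26664701e-02,  1.20620214e-02,  7.72893344e-06]), 'position': array([0.21526627, 0.5862152 , 0.23040966]), 'orientation': array([-1.37591071e-04,  1.74973450e-01,  9.84572734e-01, -8.96394121e-04]), 'wrist_force': array([-0.3285052 , -0.05634281,  0.50690175]), 'ft_torque': array([0.01827231, 0.01507776, 0.05957026]), 'grip_force': 0.0, 'width': 1.0008354623070175}
```

View pics/top0.png

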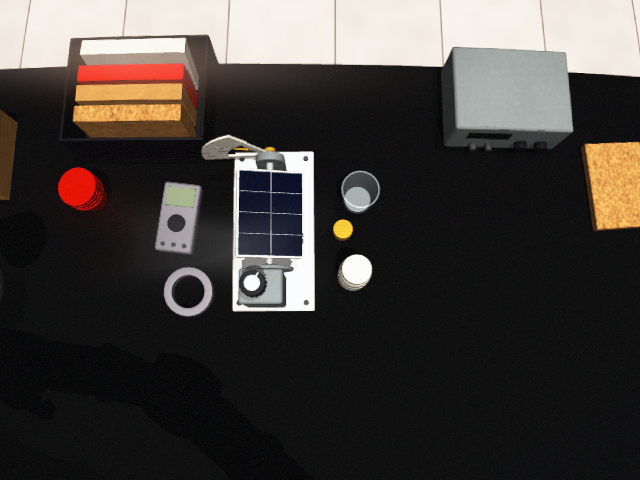

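View pics/scene0.png

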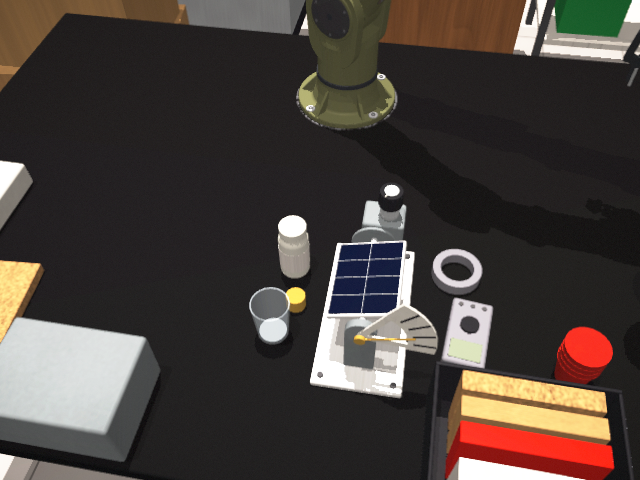

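The top view shows the stand upright in the frame, with the knob at about (252,281) with a white cap. In the scene view the knob is at (391,195), and the pointer runs from the shaft (360,339) to near (412,339) on the arc. Next I measure the knob and the plate.

Run:
```python
from h import *
im={n:cv2.imread(f'pics/{n}0.png') for n in('top','scene')}
def blob(n,box):
    x0,y0,x1,y1=box;g=cv2.cvtColor(im[n],cv2.COLOR_BGR2GRAY)[y0:y1,x0:x1];k,l,s,c=cv2.connectedComponentsWithStats((g>200).astype('uint8'))
    for i in range(1,k): 
        if s[i,4]>15: print(n,s[i]+[x0,y0,0,0,0],c[i]+[x0,y0])
blob('top',(238,265,268,298));blob('scene',(375,180,408,215))
for z in(.172,.204,.206): print(z,onz('top',[[252,282]],z))
print(onz('scene',[[391.5,191]],.204))
print('plate',onz('top',[[233.5,152],[314,152],[314.5,310],[233,310]],.012))
a=np.hstack([cv2.resize(im['top'][255:315,222:297],None,fx=5,fy=5,interpolation=2),cv2.resize(im['scene'][170:230,355:430],None,fx=5,fy=5,interpolation=2)])
b=cv2.resize(im['scene'][290:370,340:450],(750,545),interpolation=2)
cv2.imwrite('pics/c1.png',a);cv2.imwrite('pics/c2.png',b)
```

```text
top [238 265   4  17  28] [238.75       270.39285714]
top [244 273  16  18 204] [251.44117647 282.20098039]
scene [384 185  15  12 135] [391.1037037  190.19259259]
scene [375 202   5  13  53] [376.62264151 208.26415094]
0.172 [[0.50143492 0.15298787 0.172     ]]
0.204 [[0.4987048 0.1497846 0.204    ]]
0.206 [[0.49853417 0.14958439 0.206     ]]
[[0.49921161 0.15182715 0.204     ]]
plate [[0.76096907 0.21048134 0.012     ]
 [0.76204634 0.05801156 0.012     ]
 [0.4652262  0.05444637 0.012     ]
 [0.46364395 0.20257753 0.012     ]]
```

View pics/c1.png

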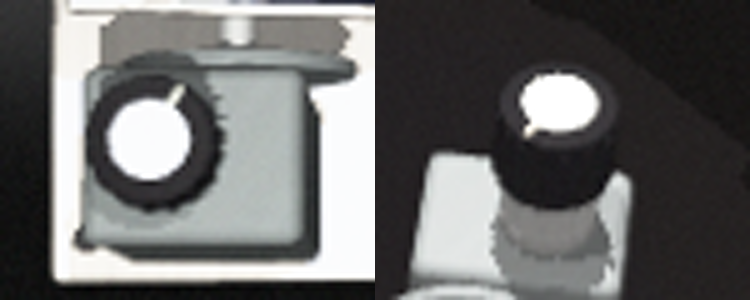

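View pics/c2.png

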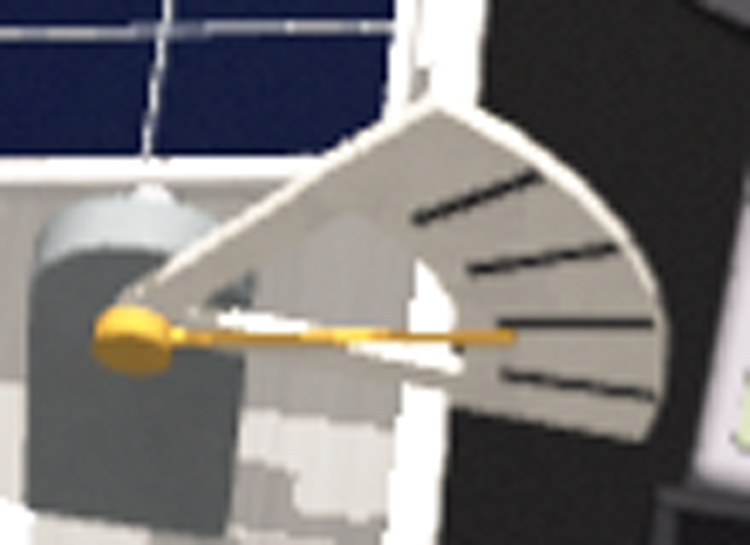

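The cap puts the knob axis at about (0.499, 0.150): both views agree to 2 mm and the plate corners fit. The pointer stands just below the 15° line. Now I approach from above.

Call:
{"method": "carry_out", "body": {
  "steps": [
    {"x": -15,"y": -11,"z": -8,"jaw": -1},
    {"x": -30,"y": -22,"z": -8},
    {"x": -32,"y": -24,"z": -8},
    {"x": -32,"y": -24,"z": -8},
    {"x": -32,"y": -24,"z": -8},
    {"x": -32,"y": -24},
    {"x": -32,"y": -24},
    {"x": -32,"y": -24},
    {"x": -32,"y": -24},
    {"x": -32,"y": -24},
    {"x": -32,"y": -24},
    {"x": -32,"y": -24}
  ]
}}

```text
schema error: expected keys x, y, z, rx, ry, rz, jaw
```

Call:
{"method": "carry_out", "body": {
  "steps": [
    {"x": -30,"y": -18},
    {"x": -20,"y": -12},
    {"rz": -7},
    {"rz": -7},
    {"rz": -7},
    {"rz": -7},
    {"rz": -7},
    {"rz": -7},
    {"rz": -7},
    {"rz": -7},
    {"rz": -7},
    {"rz": -7}
  ]
}}

```text
schema error: expected keys x, y, z, rx, ry, rz, jaw
```

Run:
```python
from h import *
s=get_state();print(s['time_s'],s['position'],s['qpos'].round(2),R.from_quat(s['orientation'],scalar_first=True).as_matrix().round(3))
```

```text
0.1 [0.21527977 0.58629511 0.23051554] [-1.11  0.51 -0.24  1.5   0.13  1.15 -0.15] [[-0.939  0.345 -0.   ]
 [ 0.345  0.939 -0.001]
 [-0.    -0.002 -1.   ]]
```

All keys are needed in each row.

Call:
{"method": "carry_out", "body": {
  "steps": [
    {"x": -15,"y": -11,"z": -8,"rx": 0,"ry": 0,"rz": 0,"jaw": -1},
    {"x": -30,"y": -22,"z": -8,"rx": 0,"ry": 0,"rz": 0,"jaw": -1},
    {"x": -32,"y": -24,"z": -8,"rx": 0,"ry": 0,"rz": 0,"jaw": -1},
    {"x": -32,"y": -24,"z": -8,"rx": 0,"ry": 0,"rz": 0,"jaw": -1},
    {"x": -32,"y": -24,"z": -8,"rx": 0,"ry": 0,"rz": 0,"jaw": -1},
    {"x": -32,"y": -24,"z": 0,"rx": 0,"ry": 0,"rz": 0,"jaw": -1},
    {"x": -32,"y": -24,"z": 0,"rx": 0,"ry": 0,"rz": 0,"jaw": -1},
    {"x": -32,"y": -24,"z": 0,"rx": 0,"ry": 0,"rz": 0,"jaw": -1},
    {"x": -32,"y": -24,"z": 0,"rx": 0,"ry": 0,"rz": 0,"jaw": -1},
    {"x": -32,"y": -24,"z": 0,"rx": 0,"ry": 0,"rz": 0,"jaw": -1},
    {"x": -32,"y": -24,"z": 0,"rx": 0,"ry": 0,"rz": 0,"jaw": -1},
    {"x": -32,"y": -24,"z": 0,"rx": 0,"ry": 0,"rz": 0,"jaw": -1}
  ]
}}

```text
time_s: 1.1
position: [0.4645, 0.2027, 0.2712]
orientation: [-0.0, 0.175, 0.985, -0.0]
wrist_force: [1.3, 0.2, 0.3]
width: 0.995
grip_force: 0.0
```

Call:
{"method": "carry_out", "body": {
  "steps": [
    {"x": -30,"y": -18,"z": 0,"rx": 0,"ry": 0,"rz": 0,"jaw": -1},
    {"x": -20,"y": -12,"z": 0,"rx": 0,"ry": 0,"rz": 0,"jaw": -1},
    {"x": 0,"y": 0,"z": 0,"rx": 0,"ry": 0,"rz": -7,"jaw": -1},
    {"x": 0,"y": 0,"z": 0,"rx": 0,"ry": 0,"rz": -7,"jaw": -1},
    {"x": 0,"y": 0,"z": 0,"rx": 0,"ry": 0,"rz": -7,"jaw": -1},
    {"x": 0,"y": 0,"z": 0,"rx": 0,"ry": 0,"rz": -7,"jaw": -1},
    {"x": 0,"y": 0,"z": 0,"rx": 0,"ry": 0,"rz": -7,"jaw": -1},
    {"x": 0,"y": 0,"z": 0,"rx": 0,"ry": 0,"rz": -7,"jaw": -1},
    {"x": 0,"y": 0,"z": 0,"rx": 0,"ry": 0,"rz": -7,"jaw": -1},
    {"x": 0,"y": 0,"z": 0,"rx": 0,"ry": 0,"rz": -7,"jaw": -1},
    {"x": 0,"y": 0,"z": 0,"rx": 0,"ry": 0,"rz": -7,"jaw": -1},
    {"x": 0,"y": 0,"z": 0,"rx": 0,"ry": 0,"rz": -7,"jaw": -1}
  ]
}}

```text
time_s: 2.1
position: [0.5003, 0.1591, 0.2709]
orientation: [-0.0, -0.424, 0.906, 0.0]
wrist_force: [-0.4, 0.1, -0.4]
width: 1.0
grip_force: 0.0
```

Run:
```python
from h import *
s=get_state();print(s['time_s'],s['position'],s['qpos'].round(2),R.from_quat(s['orientation'],scalar_first=True).as_matrix().round(3),s['wrist_force'])
cv2.imwrite('pics/w1.png',snapshot('wrist'))
print(proj('wrist',[[.499,.150,.204],[.499,.17,.204]],s))
```

```text
2.1 [0.50026953 0.15913738 0.27090708] [-0.1   0.33 -0.35  1.69  0.12  1.14  1.96] [[-0.64  -0.768 -0.001]
 [-0.768  0.64  -0.   ]
 [ 0.001  0.    -1.   ]] [-0.41622291  0.09334545 -0.3729406 ]
[[303.84014678 245.04471156]
 [325.58454076 269.58766501]]
```

View pics/w1.png

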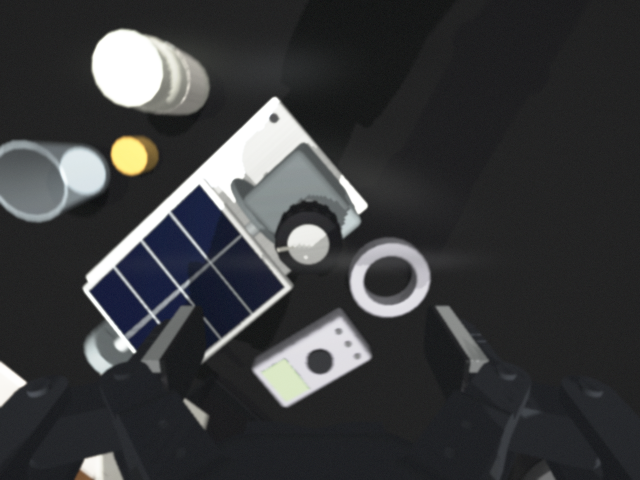

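The wrist view shows the knob cap at (308,244), the panel to its left, and the bystanders clear of the fingers. Refining the knob position.

Run:
```python
from h import *
s=get_state();g=cv2.imread('pics/w1.png')[210:280,270:350]
g=cv2.cvtColor(g,6);k,l,st,c=cv2.connectedComponentsWithStats((cv2.medianBlur(g,5)>140).astype('uint8'))
for i in range(1,k):print(st[i],c[i]+[270,210])
P=onz('wrist',[[308.5,243.5]],.204,s)[0];print(P)
M=R.from_quat(s['orientation'],scalar_first=True).as_matrix()
print(M.T@(P-s['position'])*1000)
# initial tilt from scene picture: arc-plane homography
sc=750/110
L=np.array([[503,375],[652,396],[500,322],[653,323],[470,270],[614,247],[418,220],[538,176]])
A=np.radians([0,0,15,15,30,30,45,45]);r=np.array([81,115]*4)
H,_=cv2.findHomography(L.astype(float),np.c_[r*np.cos(A),r*np.sin(A)])
q=cv2.perspectiveTransform(np.array([[[515.,336],[135,340],[500,336]]]),H);print(q,cv2.perspectiveTransform(L[None].astype(float),H).round(1))
```

```text
[  0   0  12  17 112] [273.34821429 216.70535714]
[ 72   0   8  26 148] [346.09459459 223.92567568]
[   0   14   59   56 1683] [300.3446227  248.13368984]
[0.49641476 0.15088485 0.204     ]
[ 8.7273538  -2.18232727 66.89352   ]
[[[82.22960565 16.49028554]
  [-0.5865792  -7.49407963]
  [78.98253792 15.61599913]]] [[[ 8.110e+01 -2.000e-01]
  [ 1.145e+02 -1.000e-01]
  [ 7.840e+01  2.130e+01]
  [ 1.114e+02  2.980e+01]
  [ 7.010e+01  4.050e+01]
  [ 9.990e+01  5.770e+01]
  [ 5.720e+01  5.730e+01]
  [ 8.100e+01  8.110e+01]]]
```

Call:
{"method": "carry_out", "body": {
  "steps": [
    {"x": 8,"y": -3,"z": 10,"rx": 0,"ry": 0,"rz": 0,"jaw": -1},
    {"x": 0,"y": 0,"z": 10,"rx": 0,"ry": 0,"rz": -7,"jaw": -1},
    {"x": 0,"y": 0,"z": 10,"rx": 0,"ry": 0,"rz": -7,"jaw": -1},
    {"x": 0,"y": 0,"z": 10,"rx": 0,"ry": 0,"rz": -7,"jaw": -1},
    {"x": 0,"y": 0,"z": 10,"rx": 0,"ry": 0,"rz": -7,"jaw": -1},
    {"x": 0,"y": 0,"z": 10,"rx": 0,"ry": 0,"rz": -7,"jaw": -1},
    {"x": 0,"y": 0,"z": 12,"rx": 0,"ry": 0,"rz": 0,"jaw": -1},
    {"x": 0,"y": 0,"z": 12,"rx": 0,"ry": 0,"rz": 0,"jaw": -1},
    {"x": 0,"y": 0,"z": 10,"rx": 0,"ry": 0,"rz": 0,"jaw": -1},
    {"x": 0,"y": 0,"z": 10,"rx": 0,"ry": 0,"rz": 0,"jaw": -1},
    {"x": 0,"y": 0,"z": 0,"rx": 0,"ry": 0,"rz": 0,"jaw": -1}
  ]
}}

```text
time_s: 3.07
position: [0.4967, 0.1507, 0.1653]
orientation: [-0.001, -0.674, 0.739, 0.001]
wrist_force: [-0.2, -0.9, -0.6]
width: 1.0
grip_force: 0.0
```

Call:
{"method": "carry_out", "body": {
  "steps": [
    {"x": 0,"y": 0,"z": 0,"rx": 0,"ry": 0,"rz": 0,"jaw": 1},
    {"x": 0,"y": 0,"z": 0,"rx": 0,"ry": 0,"rz": 0,"jaw": 1},
    {"x": 0,"y": 0,"z": 0,"rx": 0,"ry": 0,"rz": 0,"jaw": 1},
    {"x": 0,"y": 0,"z": 0,"rx": 0,"ry": 0,"rz": 0,"jaw": 1},
    {"x": 0,"y": 0,"z": 0,"rx": 0,"ry": 0,"rz": 0,"jaw": 1},
    {"x": 0,"y": 0,"z": 0,"rx": 0,"ry": 0,"rz": 0,"jaw": 1},
    {"x": 0,"y": 0,"z": 0,"rx": 0,"ry": 0,"rz": 0,"jaw": 1},
    {"x": 0,"y": 0,"z": 0,"rx": 0,"ry": 0,"rz": 0,"jaw": 1}
  ],
  "squeeze": 35
}}

```text
time_s: 3.73
position: [0.4981, 0.1514, 0.168]
orientation: [0.001, -0.675, 0.738, -0.0]
wrist_force: [-1.0, -0.2, 6.2]
width: 0.457
grip_force: 34.9
```

Run:
```python
from h import *
s=get_state();print(s['time_s'],s['position'],s['qpos'].round(2),s['wrist_force'],s['ft_torque'],s['width'],s['grip_force'],R.from_quat(s['orientation'],scalar_first=True).as_matrix().round(3))
cv2.imwrite('pics/w2.png',snapshot('wrist'))
```

```text
3.7333 [0.49814288 0.15138261 0.16798903] [-0.02  0.43 -0.46  1.86  0.24  0.9   2.45] [-1.02101034 -0.15672912  6.17399301] [-0.07267295  0.11783357 -0.01144023] 0.4573380138091847 34.90105926990509 [[-0.09  -0.996  0.001]
 [-0.996  0.09   0.   ]
 [-0.    -0.001 -1.   ]]
```

View pics/w2.png

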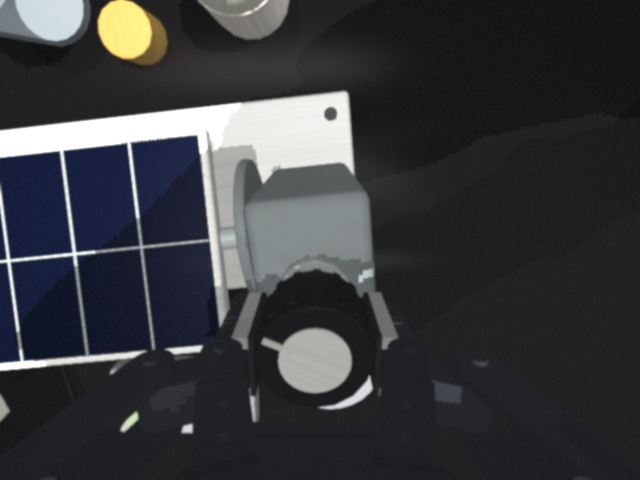

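The wrist view shows the knob centred between the pads, cap at (315,360), opening 39 mm as expected. Turning clockwise (+rz).

Call:
{"method": "carry_out", "body": {
  "steps": [
    {"x": 0,"y": 0,"z": 0,"rx": 0,"ry": 0,"rz": 7,"jaw": 1},
    {"x": 0,"y": 0,"z": 0,"rx": 0,"ry": 0,"rz": 7,"jaw": 1},
    {"x": 0,"y": 0,"z": 0,"rx": 0,"ry": 0,"rz": 7,"jaw": 1},
    {"x": 0,"y": 0,"z": 0,"rx": 0,"ry": 0,"rz": 7,"jaw": 1},
    {"x": 0,"y": 0,"z": 0,"rx": 0,"ry": 0,"rz": 7,"jaw": 1},
    {"x": 0,"y": 0,"z": 0,"rx": 0,"ry": 0,"rz": 7,"jaw": 1},
    {"x": 0,"y": 0,"z": 0,"rx": 0,"ry": 0,"rz": 7,"jaw": 1},
    {"x": 0,"y": 0,"z": 0,"rx": 0,"ry": 0,"rz": 7,"jaw": 1},
    {"x": 0,"y": 0,"z": 0,"rx": 0,"ry": 0,"rz": 7,"jaw": 1},
    {"x": 0,"y": 0,"z": 0,"rx": 0,"ry": 0,"rz": 7,"jaw": 1},
    {"x": 0,"y": 0,"z": 0,"rx": 0,"ry": 0,"rz": 7,"jaw": 1},
    {"x": 0,"y": 0,"z": 0,"rx": 0,"ry": 0,"rz": 7,"jaw": 1}
  ]
}}

```text
time_s: 4.78
position: [0.4988, 0.1507, 0.168]
orientation: [0.001, -0.004, 1.0, -0.0]
wrist_force: [1.5, -2.6, 5.2]
width: 0.458
grip_force: 34.9
```

Run:
```python
from h import *
s=get_state();print(s['time_s'],s['position'],s['qpos'].round(2),s['wrist_force'],s['ft_torque'],s['width'],s['grip_force'],R.from_quat(s['orientation'],scalar_first=True).as_matrix().round(3)[0])
w=snapshot('wrist')[290:420,200:430];a=cv2.imread('pics/w2.png')[290:420,200:430]
b=cv2.resize(snapshot('scene')[290:370,340:450],(325,236));
o=cv2.resize(np.hstack([a,w]),None,fx=1.5,fy=1.5)
o=np.vstack([o,np.zeros((240,o.shape[1],3),np.uint8)]);o[197:433,:325]=b
cv2.imwrite('pics/w3.png',o)
```

```text
4.7833 [0.4988083  0.15066615 0.16800476] [-0.29  0.41 -0.07  1.87  0.04  0.87  1.2 ] [ 1.52816815 -2.60934667  5.15395374] [-0.51382047 -0.31098499  0.13754809] 0.4576459560999809 34.86358165740967 [-1.    -0.009  0.002]
```

View pics/w3.png

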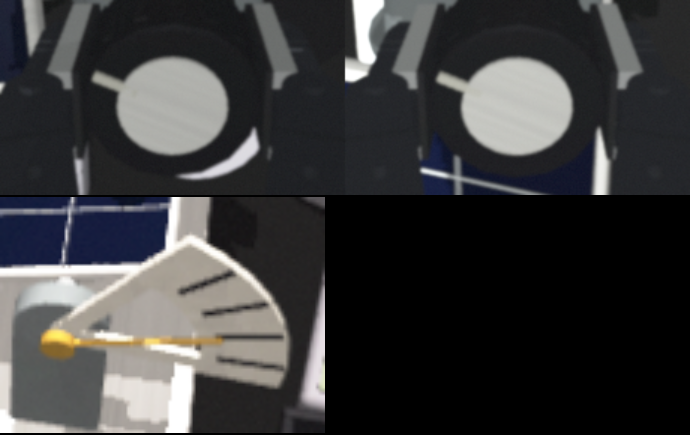

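No slip: the mark sits in the same place between the pads. The pointer has only just moved. I'll set up a proper tilt reading from the scene camera: pose of the arc from its line ends, then the pointer tip with its 86 mm radius.

```bash
cat > tilt.py <<'E'
from h import *
from scipy.optimize import fsolve
L=np.array([[503,375],[652,396],[500,322],[653,323],[470,270],[614,247],[418,220],[538,176]],float)*110/750+[340,290]-.43
A=np.radians([0,0,15,15,30,30,45,45]);r=np.array([.081,.115]*4)
O=np.c_[0*r,r*np.cos(A),r*np.sin(A)]
c,K,d=cam('scene')
ok,rv,tv=cv2.solvePnP(O,L,K,d,flags=cv2.SOLVEPNP_SQPNP)
ok,rv,tv=cv2.solvePnP(O,L,K,d,rv,tv,True)
def tip(im):
    h=cv2.cvtColor(im,cv2.COLOR_BGR2HSV);m=cv2.inRange(h,(15,120,80),(35,255,255));m[:285]=0;m[365:]=0;m[:,:345]=0;m[:,445:]=0
    y,x=np.nonzero(m);big=(x>370);yl=np.polyfit(x[big],y[big],1);xe=x.max()+.5
    return np.array([xe,np.polyval(yl,xe)])
def tilt(im):
    t=tip(im)
    f=lambda p:cv2.projectPoints(np.array([[p[0],.086*np.cos(p[1]),.086*np.sin(p[1])]]),rv,tv,K,d)[0].ravel()-t
    return fsolve(f,[.005,.4]),t
if __name__=='__main__':
    print('reproj',np.abs(cv2.projectPoints(O,rv,tv,K,d)[0].reshape(-1,2)-L).max())
    o,M=pose('scene');Rm=M@cv2.Rodrigues(rv)[0];print('shaft end world',o+M@tv.ravel(),'\n',Rm.round(3))
    p,t=tilt(cv2.imread('pics/scene0.png'));print('start',p[0],np.degrees(p[1]),t)
    p,t=tilt(snapshot('scene'));print('now',p[0],np.degrees(p[1]),t)
E
python3 tilt.py
```

```text
reproj 0.23522777825155572
shaft end world [0.71122702 0.13694007 0.08807252] 
 [[ 1.    -0.    -0.014]
 [ 0.     1.    -0.012]
 [ 0.014  0.012  1.   ]]
start 0.004928802357977917 16.46937986565934 [415.5        338.89106639]
now 0.007596513952893229 20.235567161763026 [414.5        338.33860486]
```

Call:
{"method": "carry_out", "body": {
  "steps": [
    {"x": 0,"y": 0,"z": 0,"rx": 0,"ry": 0,"rz": 7,"jaw": 1},
    {"x": 0,"y": 0,"z": 0,"rx": 0,"ry": 0,"rz": 7,"jaw": 1},
    {"x": 0,"y": 0,"z": 0,"rx": 0,"ry": 0,"rz": 7,"jaw": 1},
    {"x": 0,"y": 0,"z": 0,"rx": 0,"ry": 0,"rz": 7,"jaw": 1},
    {"x": 0,"y": 0,"z": 0,"rx": 0,"ry": 0,"rz": 7,"jaw": 1},
    {"x": 0,"y": 0,"z": 0,"rx": 0,"ry": 0,"rz": 7,"jaw": 1},
    {"x": 0,"y": 0,"z": 0,"rx": 0,"ry": 0,"rz": 7,"jaw": 1},
    {"x": 0,"y": 0,"z": 0,"rx": 0,"ry": 0,"rz": 7,"jaw": 1},
    {"x": 0,"y": 0,"z": 0,"rx": 0,"ry": 0,"rz": 7,"jaw": 1},
    {"x": 0,"y": 0,"z": 0,"rx": 0,"ry": 0,"rz": 7,"jaw": 1},
    {"x": 0,"y": 0,"z": 0,"rx": 0,"ry": 0,"rz": 7,"jaw": 1},
    {"x": 0,"y": 0,"z": 0,"rx": 0,"ry": 0,"rz": 7,"jaw": 1}
  ]
}}

```text
time_s: 5.93
position: [0.4982, 0.1499, 0.168]
orientation: [0.001, 0.664, 0.747, -0.0]
wrist_force: [0.1, -4.5, 8.5]
width: 0.459
grip_force: 35.3
```

Run:
```python
from tilt import *
s=get_state();print(s['time_s'],s['position'],s['qpos'].round(2),s['wrist_force'],s['ft_torque'],R.from_quat(s['orientation'],scalar_first=True).as_matrix().round(3)[0])
p,t=tilt(snapshot('scene'));print(p[0],np.degrees(p[1]),t)
```

```text
5.9333 [0.49816985 0.14993054 0.16796069] [-0.57  0.43  0.33  1.87 -0.17  0.87 -0.04] [ 0.06170956 -4.4832924   8.47534325] [-1.0253938   0.09708548  0.25128477] [-0.117  0.993  0.001]
0.005800678174647855 20.62018627973555 [414.5        337.12000914]
```

```bash
cat > tilt.py <<'E'
from h import *
from scipy.optimize import least_squares
L=np.array([[503,375],[652,396],[500,322],[653,323],[470,270],[614,247],[418,220],[538,176]],float)*110/750+[340,290]-.43
A=np.radians([0,0,15,15,30,30,45,45]);r=np.array([.081,.115]*4)
def W(p,d,rr,a):
    rr,a=np.broadcast_arrays(rr,a);q=np.c_[np.full(rr.shape,d),rr*np.cos(a),rr*np.sin(a)]
    return q@R.from_euler('z',p[2]).as_matrix().T+[p[0],p[1],.115+p[3]]
F=least_squares(lambda p:np.r_[(proj('scene',W(p,0,r,A))-L).ravel(),(p[2]-.015)/.01,p[3]/.002],[.74,.13,.015,0]);P=F.x
def line(im):
    h=cv2.cvtColor(im,cv2.COLOR_BGR2HSV);m=cv2.inRange(h,(15,120,80),(35,255,255));m[:285]=0;m[365:]=0;m[:,:372]=0;m[:,425:]=0
    y,x=np.nonzero(m);xs=np.unique(x);return np.polyfit(xs,[y[x==i].mean() for i in xs],1)
def res(a,d,l):
    q=proj('scene',W(P,d,np.array([.025,.055,.084]),a));return np.polyval(l,q[:,0])-q[:,1]
def tilt(im,d):
    l=line(im);s=least_squares(lambda p:res(p[0],d,l),[.4]);return np.degrees(s.x[0]),np.abs(s.fun).max()
E
python3 - <<'E'
from tilt import *
print(P,np.abs(F.fun).max())
b=snapshot('scene');cv2.imwrite('pics/s2.png',b)
a=cv2.imread('pics/scene0.png')
for d in(0,.003,.006,.009):print(d,tilt(a,d),tilt(b,d))
E
```

```text
[ 7.28070789e-01  1.35004028e-01  1.48239481e-02 -1.97806701e-04] 0.5164396069711188
0 (np.float64(10.139369853965889), np.float64(1.320017454097524)) (np.float64(13.650681342446422), np.float64(1.4737832791918208))
0.003 (np.float64(14.365230272673676), np.float64(0.26733079763499745)) (np.float64(17.775447938196844), np.float64(0.42586567597032854))
0.006 (np.float64(18.57481494390237), np.float64(0.794301839627849)) (np.float64(21.881822592776487), np.float64(0.6307534535245054))
0.009 (np.float64(22.79161764634672), np.float64(1.8647095333217294)) (np.float64(25.99171470505547), np.float64(1.6958759191652462))
```

Call:
{"method": "carry_out", "body": {
  "steps": [
    {"x": 0,"y": 0,"z": 0,"rx": 0,"ry": 0,"rz": 7,"jaw": 1},
    {"x": 0,"y": 0,"z": 0,"rx": 0,"ry": 0,"rz": 7,"jaw": 1},
    {"x": 0,"y": 0,"z": 0,"rx": 0,"ry": 0,"rz": 7,"jaw": 1},
    {"x": 0,"y": 0,"z": 0,"rx": 0,"ry": 0,"rz": 7,"jaw": 1},
    {"x": 0,"y": 0,"z": 0,"rx": 0,"ry": 0,"rz": 7,"jaw": 1},
    {"x": 0,"y": 0,"z": 0,"rx": 0,"ry": 0,"rz": 7,"jaw": 1},
    {"x": 0,"y": 0,"z": 0,"rx": 0,"ry": 0,"rz": 7,"jaw": 1},
    {"x": 0,"y": 0,"z": 0,"rx": 0,"ry": 0,"rz": 7,"jaw": 1},
    {"x": 0,"y": 0,"z": 0,"rx": 0,"ry": 0,"rz": 7,"jaw": 1},
    {"x": 0,"y": 0,"z": 0,"rx": 0,"ry": 0,"rz": 7,"jaw": 1},
    {"x": 0,"y": 0,"z": 0,"rx": 0,"ry": 0,"rz": 7,"jaw": 1},
    {"x": 0,"y": 0,"z": 0,"rx": 0,"ry": 0,"rz": 7,"jaw": 1}
  ]
}}

```text
time_s: 7.03
position: [0.4974, 0.1505, 0.1679]
orientation: [0.0, 0.994, 0.111, -0.0]
wrist_force: [-3.2, -2.8, 11.0]
width: 0.459
grip_force: 35.6
```

```bash
cat > st.py <<'E'
from tilt import *
s=get_state();M=R.from_quat(s['orientation'],scalar_first=True).as_matrix();print(round(s['time_s'],2),s['position'].round(4),s['qpos'].round(2),s['wrist_force'].round(1),s['ft_torque'].round(2),'yaw',np.degrees(np.arctan2(M[1,0],M[0,0])).round(1),round(s['width'],3),tilt(snapshot('scene'),.004))
E
python3 st.py
```

```text
7.03 [0.4974 0.1505 0.1679] [-0.83  0.5   0.75  1.88 -0.42  0.93 -1.24] [-3.2 -2.8 11. ] [-0.7   0.73  0.17] yaw 12.7 0.459 (np.float64(21.442381028955044), np.float64(0.17353753273226857))
```

Call:
{"method": "carry_out", "body": {
  "steps": [
    {"x": 0,"y": 0,"z": 0,"rx": 0,"ry": 0,"rz": 7,"jaw": 1},
    {"x": 0,"y": 0,"z": 0,"rx": 0,"ry": 0,"rz": 7,"jaw": 1},
    {"x": 0,"y": 0,"z": 0,"rx": 0,"ry": 0,"rz": 7,"jaw": 1},
    {"x": 0,"y": 0,"z": 0,"rx": 0,"ry": 0,"rz": 7,"jaw": 1},
    {"x": 0,"y": 0,"z": 0,"rx": 0,"ry": 0,"rz": 7,"jaw": 1},
    {"x": 0,"y": 0,"z": 0,"rx": 0,"ry": 0,"rz": 7,"jaw": 1},
    {"x": 0,"y": 0,"z": 0,"rx": 0,"ry": 0,"rz": 7,"jaw": 1},
    {"x": 0,"y": 0,"z": 0,"rx": 0,"ry": 0,"rz": 7,"jaw": 1},
    {"x": 0,"y": 0,"z": 0,"rx": 0,"ry": 0,"rz": 7,"jaw": 1},
    {"x": 0,"y": 0,"z": 0,"rx": 0,"ry": 0,"rz": 0,"jaw": 1}
  ]
}}

```text
time_s: 7.92
position: [0.4977, 0.1511, 0.1679]
orientation: [-0.0, 0.905, -0.425, -0.0]
wrist_force: [-4.0, 0.4, 14.5]
width: 0.457
grip_force: 36.1
```

```bash
python3 st.py
```

```text
7.92 [0.4977 0.1511 0.1679] [-0.99  0.63  1.07  1.88 -0.64  1.04 -2.1 ] [-4.   0.4 14.5] [ 0.06  0.77 -0.02] yaw -50.3 0.457 (np.float64(23.14092008567451), np.float64(0.04991505940603247))
```

Call:
{"method": "carry_out", "body": {
  "steps": [
    {"x": 0,"y": 0,"z": 0,"rx": 0,"ry": 0,"rz": 0,"jaw": -1},
    {"x": 0,"y": 0,"z": 0,"rx": 0,"ry": 0,"rz": 0,"jaw": -1},
    {"x": 0,"y": 0,"z": 0,"rx": 0,"ry": 0,"rz": 0,"jaw": -1},
    {"x": 0,"y": 0,"z": 0,"rx": 0,"ry": 0,"rz": 0,"jaw": -1},
    {"x": 0,"y": 0,"z": 0,"rx": 0,"ry": 0,"rz": 0,"jaw": -1},
    {"x": 0,"y": 0,"z": 0,"rx": 0,"ry": 0,"rz": 0,"jaw": -1},
    {"x": 0,"y": 0,"z": 0,"rx": 0,"ry": 0,"rz": 0,"jaw": -1}
  ]
}}

```text
time_s: 8.55
position: [0.4976, 0.1512, 0.1672]
orientation: [0.0, 0.906, -0.424, -0.0]
wrist_force: [-0.4, 0.8, 0.6]
width: 0.997
grip_force: 0.0
```

```bash
python3 st.py
```

```text
8.55 [0.4976 0.1512 0.1672] [-0.99  0.63  1.07  1.88 -0.64  1.03 -2.1 ] [-0.4  0.8  0.6] [-0.    0.05  0.01] yaw -50.1 0.997 (np.float64(23.14092008567451), np.float64(0.04991505940603247))
```

Tilt now reads about 23°. Rewinding the wrist with the jaws open.

Call:
{"method": "carry_out", "body": {
  "steps": [
    {"x": 0,"y": 0,"z": 0,"rx": 0,"ry": 0,"rz": -7,"jaw": -1},
    {"x": 0,"y": 0,"z": 0,"rx": 0,"ry": 0,"rz": -7,"jaw": -1},
    {"x": 0,"y": 0,"z": 0,"rx": 0,"ry": 0,"rz": -7,"jaw": -1},
    {"x": 0,"y": 0,"z": 0,"rx": 0,"ry": 0,"rz": -7,"jaw": -1},
    {"x": 0,"y": 0,"z": 0,"rx": 0,"ry": 0,"rz": -7,"jaw": -1},
    {"x": 0,"y": 0,"z": 0,"rx": 0,"ry": 0,"rz": -7,"jaw": -1},
    {"x": 0,"y": 0,"z": 0,"rx": 0,"ry": 0,"rz": -7,"jaw": -1},
    {"x": 0,"y": 0,"z": 0,"rx": 0,"ry": 0,"rz": -7,"jaw": -1},
    {"x": 0,"y": 0,"z": 0,"rx": 0,"ry": 0,"rz": -7,"jaw": -1},
    {"x": 0,"y": 0,"z": 0,"rx": 0,"ry": 0,"rz": -7,"jaw": -1},
    {"x": 0,"y": 0,"z": 0,"rx": 0,"ry": 0,"rz": -7,"jaw": -1},
    {"x": 0,"y": 0,"z": 0,"rx": 0,"ry": 0,"rz": -7,"jaw": -1}
  ]
}}

```text
time_s: 9.6
position: [0.4977, 0.1511, 0.1673]
orientation: [0.0, 0.956, 0.294, 0.0]
wrist_force: [-0.1, -0.5, 0.3]
width: 1.004
grip_force: 0.0
```

Call:
{"method": "carry_out", "body": {
  "steps": [
    {"x": 0,"y": 0,"z": 0,"rx": 0,"ry": 0,"rz": -7,"jaw": -1},
    {"x": 0,"y": 0,"z": 0,"rx": 0,"ry": 0,"rz": -7,"jaw": -1},
    {"x": 0,"y": 0,"z": 0,"rx": 0,"ry": 0,"rz": -7,"jaw": -1},
    {"x": 0,"y": 0,"z": 0,"rx": 0,"ry": 0,"rz": -7,"jaw": -1},
    {"x": 0,"y": 0,"z": 0,"rx": 0,"ry": 0,"rz": -7,"jaw": -1},
    {"x": 0,"y": 0,"z": 0,"rx": 0,"ry": 0,"rz": -7,"jaw": -1},
    {"x": 0,"y": 0,"z": 0,"rx": 0,"ry": 0,"rz": -7,"jaw": -1},
    {"x": 0,"y": 0,"z": 0,"rx": 0,"ry": 0,"rz": -7,"jaw": -1},
    {"x": 0,"y": 0,"z": 0,"rx": 0,"ry": 0,"rz": -7,"jaw": -1},
    {"x": 0,"y": 0,"z": 0,"rx": 0,"ry": 0,"rz": -7,"jaw": -1},
    {"x": 0,"y": 0,"z": 0,"rx": 0,"ry": 0,"rz": -7,"jaw": -1},
    {"x": 0,"y": 0,"z": 0,"rx": 0,"ry": 0,"rz": -7,"jaw": -1}
  ]
}}

```text
time_s: 10.6
position: [0.4977, 0.151, 0.1673]
orientation: [0.0, 0.514, 0.858, -0.0]
wrist_force: [0.2, 0.0, 0.4]
width: 0.997
grip_force: 0.0
```

Call:
{"method": "carry_out", "body": {
  "steps": [
    {"x": 0,"y": 0,"z": 0,"rx": 0,"ry": 0,"rz": -7,"jaw": -1},
    {"x": 0,"y": 0,"z": 0,"rx": 0,"ry": 0,"rz": -7,"jaw": -1},
    {"x": 0,"y": 0,"z": 0,"rx": 0,"ry": 0,"rz": -7,"jaw": -1},
    {"x": 0,"y": 0,"z": 0,"rx": 0,"ry": 0,"rz": -7,"jaw": -1},
    {"x": 0,"y": 0,"z": 0,"rx": 0,"ry": 0,"rz": -7,"jaw": -1},
    {"x": 0,"y": 0,"z": 0,"rx": 0,"ry": 0,"rz": -7,"jaw": -1},
    {"x": 0,"y": 0,"z": 0,"rx": 0,"ry": 0,"rz": -7,"jaw": -1},
    {"x": 0,"y": 0,"z": 0,"rx": 0,"ry": 0,"rz": -7,"jaw": -1},
    {"x": 0,"y": 0,"z": 0,"rx": 0,"ry": 0,"rz": -7,"jaw": -1},
    {"x": 0,"y": 0,"z": 0,"rx": 0,"ry": 0,"rz": 0,"jaw": -1}
  ]
}}

```text
time_s: 11.43
position: [0.4978, 0.1508, 0.1672]
orientation: [-0.0, -0.01, 1.0, -0.0]
wrist_force: [-0.1, -0.5, 0.6]
width: 0.995
grip_force: 0.0
```

```bash
python3 st.py
```

```text
11.43 [0.4978 0.1508 0.1672] [-0.29  0.41 -0.08  1.87  0.04  0.87  1.21] [-0.1 -0.5  0.6] [ 0.05 -0.02  0.01] yaw -178.9 0.995 (np.float64(23.14092008567451), np.float64(0.04991505940603247))
```

Call:
{"method": "carry_out", "body": {
  "steps": [
    {"x": 0,"y": 0,"z": 0,"rx": 0,"ry": 0,"rz": 0,"jaw": 1},
    {"x": 0,"y": 0,"z": 0,"rx": 0,"ry": 0,"rz": 0,"jaw": 1},
    {"x": 0,"y": 0,"z": 0,"rx": 0,"ry": 0,"rz": 0,"jaw": 1},
    {"x": 0,"y": 0,"z": 0,"rx": 0,"ry": 0,"rz": 0,"jaw": 1},
    {"x": 0,"y": 0,"z": 0,"rx": 0,"ry": 0,"rz": 0,"jaw": 1},
    {"x": 0,"y": 0,"z": 0,"rx": 0,"ry": 0,"rz": 0,"jaw": 1},
    {"x": 0,"y": 0,"z": 0,"rx": 0,"ry": 0,"rz": 0,"jaw": 1},
    {"x": 0,"y": 0,"z": 0,"rx": 0,"ry": 0,"rz": 0,"jaw": 1}
  ]
}}

```text
time_s: 12.15
position: [0.4977, 0.1508, 0.1675]
orientation: [0.0, -0.007, 1.0, -0.0]
wrist_force: [-1.7, -3.3, 5.8]
width: 0.456
grip_force: 35.1
```

Call:
{"method": "carry_out", "body": {
  "steps": [
    {"x": 0,"y": 0,"z": 0,"rx": 0,"ry": 0,"rz": 7,"jaw": 1},
    {"x": 0,"y": 0,"z": 0,"rx": 0,"ry": 0,"rz": 7,"jaw": 1},
    {"x": 0,"y": 0,"z": 0,"rx": 0,"ry": 0,"rz": 7,"jaw": 1},
    {"x": 0,"y": 0,"z": 0,"rx": 0,"ry": 0,"rz": 7,"jaw": 1},
    {"x": 0,"y": 0,"z": 0,"rx": 0,"ry": 0,"rz": 7,"jaw": 1},
    {"x": 0,"y": 0,"z": 0,"rx": 0,"ry": 0,"rz": 7,"jaw": 1},
    {"x": 0,"y": 0,"z": 0,"rx": 0,"ry": 0,"rz": 7,"jaw": 1},
    {"x": 0,"y": 0,"z": 0,"rx": 0,"ry": 0,"rz": 7,"jaw": 1},
    {"x": 0,"y": 0,"z": 0,"rx": 0,"ry": 0,"rz": 7,"jaw": 1},
    {"x": 0,"y": 0,"z": 0,"rx": 0,"ry": 0,"rz": 7,"jaw": 1},
    {"x": 0,"y": 0,"z": 0,"rx": 0,"ry": 0,"rz": 7,"jaw": 1},
    {"x": 0,"y": 0,"z": 0,"rx": 0,"ry": 0,"rz": 7,"jaw": 1}
  ]
}}

```text
time_s: 13.15
position: [0.4981, 0.1511, 0.1675]
orientation: [0.0, 0.666, 0.746, 0.0]
wrist_force: [-0.3, -2.5, 2.9]
width: 0.461
grip_force: 35.0
```

Call:
{"method": "carry_out", "body": {
  "steps": [
    {"x": 0,"y": 0,"z": 0,"rx": 0,"ry": 0,"rz": 7,"jaw": 1},
    {"x": 0,"y": 0,"z": 0,"rx": 0,"ry": 0,"rz": 7,"jaw": 1},
    {"x": 0,"y": 0,"z": 0,"rx": 0,"ry": 0,"rz": 7,"jaw": 1},
    {"x": 0,"y": 0,"z": 0,"rx": 0,"ry": 0,"rz": 7,"jaw": 1},
    {"x": 0,"y": 0,"z": 0,"rx": 0,"ry": 0,"rz": 7,"jaw": 1},
    {"x": 0,"y": 0,"z": 0,"rx": 0,"ry": 0,"rz": 7,"jaw": 1},
    {"x": 0,"y": 0,"z": 0,"rx": 0,"ry": 0,"rz": 7,"jaw": 1},
    {"x": 0,"y": 0,"z": 0,"rx": 0,"ry": 0,"rz": 7,"jaw": 1},
    {"x": 0,"y": 0,"z": 0,"rx": 0,"ry": 0,"rz": 7,"jaw": 1},
    {"x": 0,"y": 0,"z": 0,"rx": 0,"ry": 0,"rz": 7,"jaw": 1},
    {"x": 0,"y": 0,"z": 0,"rx": 0,"ry": 0,"rz": 0,"jaw": 1}
  ]
}}

```text
time_s: 14.07
position: [0.4985, 0.1507, 0.1675]
orientation: [0.001, 0.973, 0.229, 0.001]
wrist_force: [-0.0, -2.6, 5.8]
width: 0.459
grip_force: 35.3
```

```bash
python3 st.py
python3 - <<'E'
from tilt import *
b=snapshot('scene');cv2.imwrite('pics/s3.png',b)
for d in(.002,.003,.004,.005,.006,.007):print(d,[np.round(tilt(i,d),2) for i in (cv2.imread('pics/scene0.png'),cv2.imread('pics/s2.png'),b)])
cv2.imwrite('pics/c3.png',cv2.resize(b[290:370,340:450],(750,545),interpolation=2))
E
```

```text
14.07 [0.4985 0.1507 0.1675] [-0.79  0.48  0.67  1.87 -0.37  0.91 -1.05] [-0.  -2.6  5.8] [-0.78 -0.18  0.04] yaw 26.5 0.459 (np.float64(27.458166176992183), np.float64(0.06069934365410745))
0.002 [array([12.96,  0.62]), array([16.4 ,  0.78]), array([24.9 ,  0.63])]
0.003 [array([14.37,  0.27]), array([17.78,  0.43]), array([26.18,  0.29])]
0.004 [array([15.77,  0.09]), array([19.15,  0.07]), array([27.46,  0.06])]
0.005 [array([17.17,  0.44]), array([20.51,  0.28]), array([28.74,  0.41])]
0.006 [array([18.57,  0.79]), array([21.88,  0.63]), array([30.01,  0.76])]
0.007 [array([19.98,  1.15]), array([23.25,  0.98]), array([31.29,  1.11])]
```

View pics/c3.png

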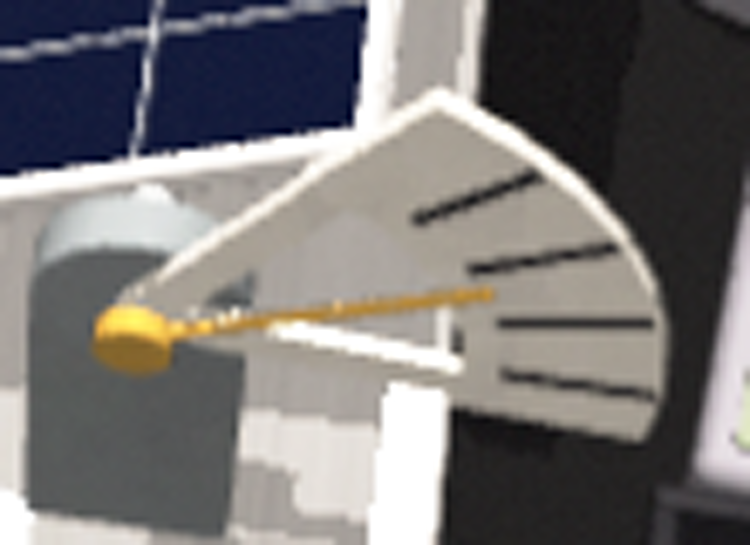

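The crop shows the pointer tip at (493,294), between the 15° and 30° lines. The fit is clean only with the pointer about 4 mm in front of the arc, which gives 27.4°, consistent with the knob angle turned. About 90° more of knob, in two parts.

Call:
{"method": "carry_out", "body": {
  "steps": [
    {"x": 0,"y": 0,"z": 0,"rx": 0,"ry": 0,"rz": 7,"jaw": 1},
    {"x": 0,"y": 0,"z": 0,"rx": 0,"ry": 0,"rz": 7,"jaw": 1},
    {"x": 0,"y": 0,"z": 0,"rx": 0,"ry": 0,"rz": 7,"jaw": 1},
    {"x": 0,"y": 0,"z": 0,"rx": 0,"ry": 0,"rz": 7,"jaw": 1},
    {"x": 0,"y": 0,"z": 0,"rx": 0,"ry": 0,"rz": 7,"jaw": 1},
    {"x": 0,"y": 0,"z": 0,"rx": 0,"ry": 0,"rz": 7,"jaw": 1},
    {"x": 0,"y": 0,"z": 0,"rx": 0,"ry": 0,"rz": 7,"jaw": 1},
    {"x": 0,"y": 0,"z": 0,"rx": 0,"ry": 0,"rz": 7,"jaw": 1},
    {"x": 0,"y": 0,"z": 0,"rx": 0,"ry": 0,"rz": 7,"jaw": 1},
    {"x": 0,"y": 0,"z": 0,"rx": 0,"ry": 0,"rz": 0,"jaw": 1}
  ]
}}

```text
time_s: 15.0
position: [0.4983, 0.1503, 0.1675]
orientation: [0.001, 0.95, -0.313, 0.001]
wrist_force: [-0.2, -2.6, 7.0]
width: 0.46
grip_force: 35.9
```

```bash
python3 st.py
python3 - <<'E'
from tilt import *
b=snapshot('scene');cv2.imwrite('pics/s4.png',b)
l=line(b);s=least_squares(lambda p:res(p[0],p[1]/100,l),[.5,.4]);print(np.degrees(s.x[0]),s.x[1],s.fun)
for f in('scene0','s2','s3'):
  l=line(cv2.imread(f'pics/{f}.png'));s=least_squares(lambda p:res(p[0],p[1]/100,l),[.5,.4]);print(np.degrees(s.x[0]),s.x[1])
E
```

```text
15.0 [0.4983 0.1503 0.1675] [-0.96  0.59  0.99  1.88 -0.59  1.   -1.92] [-0.2 -2.6  7. ] [-0.84  0.13 -0.04] yaw -36.5 0.46 (np.float64(29.136790322969457), np.float64(0.11666218817606477))
28.67079392472579 0.36144744594087674 [-0.00068219  0.00136618 -0.00068395]
15.432032976589968 0.37598328385686436
19.4382889047414 0.4214111887883788
27.229422111212408 0.3822414402868233
```

Call:
{"method": "carry_out", "body": {
  "steps": [
    {"x": 0,"y": 0,"z": 0,"rx": 0,"ry": 0,"rz": 7,"jaw": 1},
    {"x": 0,"y": 0,"z": 0,"rx": 0,"ry": 0,"rz": 7,"jaw": 1},
    {"x": 0,"y": 0,"z": 0,"rx": 0,"ry": 0,"rz": 7,"jaw": 1},
    {"x": 0,"y": 0,"z": 0,"rx": 0,"ry": 0,"rz": 7,"jaw": 1},
    {"x": 0,"y": 0,"z": 0,"rx": 0,"ry": 0,"rz": 7,"jaw": 1},
    {"x": 0,"y": 0,"z": 0,"rx": 0,"ry": 0,"rz": 0,"jaw": 1}
  ]
}}

```text
time_s: 15.6
position: [0.4982, 0.1502, 0.1675]
orientation: [0.001, 0.812, -0.584, 0.001]
wrist_force: [-1.3, -3.5, 9.0]
width: 0.458
grip_force: 36.5
```

```bash
python3 st.py
python3 - <<'E'
from tilt import *
t=snapshot('top');cv2.imwrite('pics/t5.png',t);b=snapshot('scene');cv2.imwrite('pics/s5.png',b);print(tilt(b,.00385))
o=np.hstack([cv2.resize(b[290:370,340:450],(550,400),interpolation=2),cv2.resize(t[120:180,190:225],(233,400),interpolation=2)])
cv2.imwrite('pics/c5.png',o)
E
```

```text
15.6 [0.4982 0.1502 0.1675] [-1.03  0.68  1.17  1.88 -0.71  1.08 -2.39] [-1.3 -3.5  9. ] [-0.65  0.3  -0.  ] yaw -71.5 0.458 (np.float64(30.270812334736256), np.float64(0.1296255772325594))
(np.float64(30.03021640317436), np.float64(0.0593631088374309))
```

View pics/c5.png

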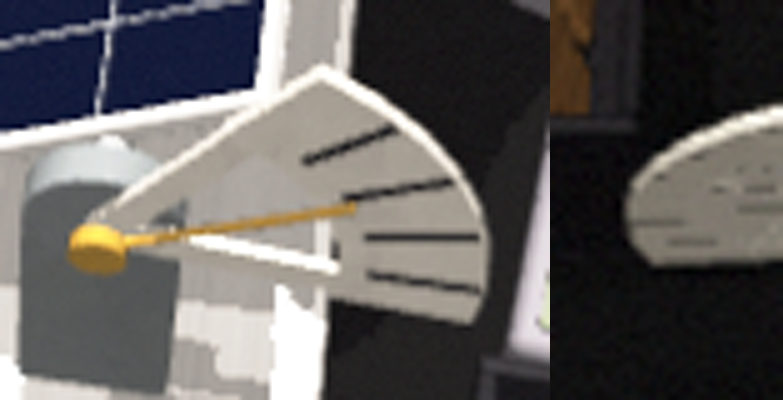

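The pointer, with its tip at (352,208), runs parallel to the 30° line just in front of it, and the fit gives 30.0°. Releasing and lifting.

Call:
{"method": "carry_out", "body": {
  "steps": [
    {"x": 0,"y": 0,"z": 0,"rx": 0,"ry": 0,"rz": 0,"jaw": -1},
    {"x": 0,"y": 0,"z": 0,"rx": 0,"ry": 0,"rz": 0,"jaw": -1},
    {"x": 0,"y": 0,"z": 0,"rx": 0,"ry": 0,"rz": 0,"jaw": -1},
    {"x": 0,"y": 0,"z": 0,"rx": 0,"ry": 0,"rz": 0,"jaw": -1},
    {"x": 0,"y": 0,"z": 0,"rx": 0,"ry": 0,"rz": 0,"jaw": -1},
    {"x": 0,"y": 0,"z": 0,"rx": 0,"ry": 0,"rz": 0,"jaw": -1},
    {"x": 0,"y": 0,"z": 0,"rx": 0,"ry": 0,"rz": 0,"jaw": -1},
    {"x": 0,"y": 0,"z": -20,"rx": 0,"ry": 0,"rz": 0,"jaw": -1},
    {"x": 0,"y": 0,"z": -25,"rx": 0,"ry": 0,"rz": 0,"jaw": -1},
    {"x": 0,"y": 0,"z": -25,"rx": 0,"ry": 0,"rz": 0,"jaw": -1},
    {"x": 0,"y": 0,"z": -15,"rx": 0,"ry": 0,"rz": 0,"jaw": -1},
    {"x": 0,"y": 0,"z": 0,"rx": 0,"ry": 0,"rz": 0,"jaw": -1}
  ]
}}

```text
time_s: 16.75
position: [0.4992, 0.1507, 0.2553]
orientation: [-0.002, 0.813, -0.582, 0.002]
wrist_force: [0.7, -0.4, 0.4]
width: 1.0
grip_force: 0.0
```

```bash
python3 st.py
python3 - <<'E'
from tilt import *
t=tilt(snapshot('scene'),.00385);print(t)
s=get_state()
if 28.8<t[0]<31.2 and s['position'][2]>.23 and s['width']>.95: print(job_done())
E
```

```text
16.75 [0.4992 0.1507 0.2553] [-1.08  0.59  1.26  1.75 -0.59  1.25 -2.49] [ 0.7 -0.4  0.4] [-0.02 -0.08  0.04] yaw -71.2 1.0 (np.float64(30.270812334736256), np.float64(0.1296255772325594))
(np.float64(30.03021640317436), np.float64(0.0593631088374309))
the job is handed in; nothing more can be done
None
```

I turned the knob until the pointer read about 30° (the third line) in the scene camera, good to roughly half a degree, then let go, lifted the gripper clear and handed the job in at about 17 s; no verdict came back.

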